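Hang the cordless driver on its charging post

TASK

Put the cordless driver away on its charger: hang it by the eye in its tail on the post of the sloped stand that has the round collar at the foot of its post, keeping hold of it until the eye is on the post, then press the driver down the post until the collar has gone fully in. Let go and leave it hanging there, and leave the other things on the bench where they are.

Things in the scene. Friction and masses are not known exactly. Their poses are not given: they have to be found in the camera images.
- driver: grey cordless driver, 198 mm long, 0.17 kg, lying flat: square body 118 x 26 x 26 mm (x -60 to +58 mm), thin bit out to x = -95 mm, at its tail a flat eye (ring 36 mm outside, round hole 16.4 mm, 8 mm thick, underside level with the body's). Origin: on the underside, under the body's middle, near its balance point; x points to the eye, z up
- eye (a point): centre of the driver's eye hole, at its underside: at (85, 0, 0) mm in the driver's frame, same axes
- charger: charging stand, fixed: a grey panel 185 x 90 mm sloped 0.38 rad from level, rising towards the stand's back (+x); near its top a steel post square to the panel, clamped in a short up-and-down slot, with a steel collar (32 mm across) round the post's foot. Origin: centre of the underside of its 160 x 90 mm base, z up. Slot's middle at (40, 0, 85) mm
- dock_mid (a point): point on the charger at the post's end when the post is mid-slot. z: out of the panel, along the post; x: uphill; y: across. The post is clamped anywhere within 10 mm of mid-slot along x (not reported: look or feel for it). Post 14 mm in diameter, 2.5 mm end chamfer; panel face at z = -40 mm. A 6 mm high rubber strip at x = -120 mm supports the hung driver's body, which goes downhill (-x)
- collar (a joint): how far the charging collar is pushed in along the post: about 0 out (its top 14 mm above the panel), 0.008 m fully in (top 6 mm above the panel). It moves stiffly (about 6 N, more than the driver's weight) and stays where it is left
- parking: look-alike stand with the same panel and post but no collar; not to be used. Origin and axes as for the charger. Fixed
- plain_driver: similar grey driver with a plain round tail and no eye (body as the driver's, tail out to x = +78 mm); leave alone. Origin under the middle of its body
- phone: opened phone 150 x 74 x 9 mm, long side along its x; leave alone. Origin: centre of underside
- flux_jar: jar 60 mm in diameter, 55 mm high; leave alone. Origin: centre of underside
- drip_bottle: white dropper bottle 48 mm in diameter, 135 mm high; leave alone. Origin: centre of underside
- tin: flat aluminium tin 56 mm in diameter, 24 mm high; leave alone. Origin: centre of underside
- tweezers: steel tweezers 130 x 10 x 8 mm lying along its x; leave alone. Origin: centre of underside
Things that resemble listed ones, but are neither listed nor needed, are in the scene too. Leave any blue look-alike of the charger alone.

How it is judged:
By the outcome, as a careful person would: the job done as asked, in the order asked, and still so for the second after the job is handed in, with the robot touching nothing.
It also fails if it takes over 58 s, if anything falls off the work surface, if the arm or the gripper's body presses on something with over 40 N, if the wrist force passes 120 N, or if a joint passes its speed limit or range.

ROBOT

A 6-joint arm with a two-finger parallel gripper is mounted at the origin on the work surface. World frame = base frame: x ahead of the robot, y to its left, z up, the work surface at z = 0. Lengths are in m, angles in rad, forces in N, time in s.
With the tool pointing down it reaches from about 0.35 to 0.975 m from the base axis. Payload 7.1 kg.
Tool frame: the origin (TCP) lies on the centre line of the jaws, within the pads' length; the fingertips stand 11 mm ahead of it and the grasp point (between the pads) lies 8 mm behind it (robot.tips_ahead is the z of the fingertips in the tool frame, in m); z points along the fingers, y is the line along which they close (so a half turn about z gives the same grasp; the last joint's range is limited). The gripper opens to 88 mm and grips with 3 to 60 N. Pads are 20 mm wide; open, the fingers measure 115 mm over their backs; the gripper's body (75 mm by 178 mm) begins 61 mm behind the grasp point.
Start: joints at [-1.152, 0.423, 1.63, -0, 1.089, -0.019], TCP at [0.265, -0.566, 0.234] pointing down, gripper open.
Joint ranges: [-3, 3], [-0.9, 2.11], [0.09, 2.58], [-1.31, 4.45], [0.11, 2.69], [-2.54, 2.54]. Speed limits (rad/s): [2.39, 2.39, 3.01, 3.14, 3.14, 3.14].

INTERFACE

Orientations are given as a unit quaternion [w, x, y, z].
In Python, from rig import robot gives the robot as it stands. The module is installed in compiled form; this text tells all that it offers.
- The arm moves only by the tool send_rows, never from a script. Its arguments are lists of equal length, an entry for each row: "grip": the opening, from -1 (shut) to 1 (fully open); "slide": the shift along the world's x, y, z normalised to -1 to 1, where 1 is 10 cm, a list of three; "dr": the turn, a rotation vector about the world's x, y, z normalised to -1 to 1, where 1 is 90 degrees, a list of three. A call has 1 to 20 rows; each row is the pose to reach, as a shift and turn from the pose commanded when the call began; what a row does not reach only later rows make up. A row lasts 1/10 s, in which the tool goes at most 50 mm and 8.59 degrees, less where a joint would pass 70% of its speed; a pose out of reach is approached as far as the arm can. A call with a number of a shift or a turn outside -1 to 1 is refused whole. A call with a gripper value outside its range is refused whole. The fingers move at their own pace and stop on an object; the grip force is fixed at half the most. Time passes only in rows, so rows that repeat a pose let the fingers close. It gives the time, the measured TCP pose, the force, the opening and the grip force at its end, in the units of the state.
- robot.sense(): the state, without advancing time (a new reading comes with each control period).
- robot.capture(name): name is "scene" or "top"; returns the picture (384x512x3 uint8, blue, green, red); there is no depth.
- robot.camera_model(name): a dict with "K" (3x3 intrinsics, pixels), "k1" (the pictures are not rectified: a ray, as slopes to the right and down, at radius r is drawn at 1 + k1 r^2 times it, then the intrinsics apply), "camera_from_world" (4x4, takes a point from world to camera coordinates). Camera axes: x right, y down, z forward; pixel columns grow to the right and rows downward; lengths in m; the calibration is good to about 2 mm. A picture is of the moment at which its call begins. camera_model takes no time and is no camera call.
- robot.close_job(): hands the job in; it is judged then, once.
Trained networks look in the newest picture that a camera, given by its name, has taken for a name from the list of things; names that differ only in an ending like _2 or _b are one class to them, and where a whole thing is asked for, a point or a joint stands for the part that bears it (a point fixed in the world has none). Each returns a list of dicts, best first, with "conf" (0 to 1); they miss things now and then, are a little off and sometimes report something else, mostly with a low value. They report only what shows in the picture. A call takes as long as a camera call. They do not tell look-alikes from the thing itself.
- robot.find_in(target, camera): "box" ([left, top, right, bottom] in pixels, round what is visible of it).
- robot.place_of(target, camera): "pixel" ([column, row] in pixels: a listed point, or the origin of a listed thing).
The state is a dict: "time": time; "joints": joint angles; "dq": joint speeds; "effort": joint torques, N m; "tool_pos": TCP position; "ee_rot": TCP orientation; "contact_force": force on the tool from outside, world axes, zero at the start; "wrist_torque": the same for the moment, N m; "grip_width": opening from 0.0 (shut) to 1.0 (fully open); "grip_force": force on a finger pad.
Only numpy, scipy, OpenCV 4.12 (cv2) and the standard library are available. Lean on these libraries where they do the work, as an engineer would, in place of code of your own. Each camera call takes 0.05 s, during which the arm holds its last target. There are 200 camera calls.

## Working session

There is one attempt and no reset: what is moved stays moved. The work goes in short steps, Python scripts to look and compute and a tool call to move; the robot and the scene stay as the last step left them, time stands still between calls to the robot, and variables do not carry over. Pictures are saved under pics/ and viewed, at most 10 in all, crops included, and the job is handed in when it is done.

Besides the shell and the picture viewer there is one more tool, called as name(argument=value, ...), one argument or row to a line, values as JSON. send_rows: Moves the arm, as the interface text tells. Its arguments: {"type":"object","properties":{"grip":{"type":"array","items":{"type":"number"}},"slide":{"type":"array","items":{"type":"array","items":{"type":"number","minimum":-1,"maximum":1}}},"dr":{"type":"array","items":{"type":"array","items":{"type":"number","minimum":-1,"maximum":1}}}},"required":["grip","slide","dr"]}

```bash
mkdir -p pics
cat > h.py <<'E'
import numpy as np, cv2
from rig import robot
from scipy.spatial.transform import Rotation as R
def ray(cam,px,M=None):
    M=M or robot.camera_model(cam); K=np.array(M["K"]);T=np.array(M["camera_from_world"])
    d=np.linalg.inv(K)@np.array([px[0],px[1],1.0]); d=d[:2]
    u=d.copy()
    for _ in range(20): u=d/(1+M["k1"]*(u@u))
    r=T[:3,:3].T@np.array([u[0],u[1],1]); o=-T[:3,:3].T@T[:3,3]
    return o,r/np.linalg.norm(r)
def onz(cam,px,z,M=None):
    o,r=ray(cam,px,M); return o+r*(z-o[2])/r[2]
def proj(cam,p,M=None):
    M=M or robot.camera_model(cam); K=np.array(M["K"]);T=np.array(M["camera_from_world"])
    c=T[:3,:3]@np.asarray(p)+T[:3,3]; u=c[:2]/c[2]; u=u*(1+M["k1"]*(u@u)); return (K@np.array([u[0],u[1],1]))[:2]
def tri(rays):
    A=np.zeros((3,3));b=np.zeros(3)
    for o,r in rays:
        P=np.eye(3)-np.outer(r,r);A+=P;b+=P@o
    x=np.linalg.solve(A,b); return x,[np.linalg.norm((np.eye(3)-np.outer(r,r))@(x-o)) for o,r in rays]
E
python3 - <<'E'
from h import *
np.set_printoptions(precision=3,suppress=True)
for c in ("scene","top"):
    im=robot.capture(c); cv2.imwrite(f"pics/{c}0.png",im)
    M=robot.camera_model(c); T=np.array(M["camera_from_world"]); print(c,np.array(M["K"]).tolist(),M["k1"],-T[:3,:3].T@T[:3,3],T[2,:3])
    for t in ("driver","eye","charger","dock_mid","collar","parking","plain_driver"):
        print(t,[(np.round(d["pixel"]).tolist(),round(d["conf"],2)) for d in robot.place_of(t,c)][:4],[(np.round(d["box"]).tolist(),round(d["conf"],2)) for d in robot.find_in(t,c)][:4])
print(robot.sense())
E
```

```text
scene [[359.0119246032272, 0.0, 260.6358726980438], [0.0, 359.0119246032272, 193.56702233877274], [0.0, 0.0, 1.0]] -0.009729077409047064 [1.451 0.496 0.98 ] [-0.673 -0.367 -0.642]
driver [([228.0, 189.0], 0.66)] [([206.0, 178.0, 249.0, 200.0], 0.68), ([334.0, 236.0, 343.0, 241.0], 0.48)]
eye [([211.0, 197.0], 0.56)] [([205.0, 181.0, 244.0, 204.0], 0.59)]
charger [([339.0, 248.0], 0.75), ([389.0, 224.0], 0.62)] [([370.0, 200.0, 412.0, 237.0], 0.7), ([320.0, 222.0, 361.0, 268.0], 0.57)]
dock_mid [([396.0, 202.0], 0.7), ([340.0, 230.0], 0.68)] [([375.0, 202.0, 414.0, 220.0], 0.98), ([324.0, 227.0, 358.0, 246.0], 0.65)]Traceback (most recent call last):
  File "<stdin>", line 7, in <module>
ValueError: it knows: charger, dock_mid, drip_bottle, driver, eye, flux_jar, parking, phone, plain_driver, tin, tweezers
```

Run:
```python
from h import *
np.set_printoptions(precision=3,suppress=True)
for c in ("top","scene"):
    im=robot.capture(c); cv2.imwrite(f"pics/{c}1.png",im)
    M=robot.camera_model(c); T=np.array(M["camera_from_world"]); print(c,M["k1"],-T[:3,:3].T@T[:3,3],T[2,:3])
    for t in ("driver","eye","charger","dock_mid","parking","plain_driver"):
        print(t,[(np.round(d["pixel"],1).tolist(),round(d["conf"],2),onz(c,d["pixel"],.12 if t=="dock_mid" else 0)) for d in robot.place_of(t,c)][:4],[(np.round(d["box"]).tolist(),round(d["conf"],2)) for d in robot.find_in(t,c)][:4])
print(robot.sense())
im=cv2.imread("pics/scene1.png")[150:300,170:430]; cv2.imwrite("pics/scene1c.png",cv2.resize(im,None,fx=3,fy=3,interpolation=cv2.INTER_CUBIC))
```

```text
top 0.02574394703909024 [ 0.403 -0.019  1.295] [ 0.104  0.005 -0.995]
driver [([313.5, 217.1], 0.66, array([ 0.463, -0.193,  0.   ]))] [([301.0, 187.0, 327.0, 238.0], 0.83)]
eye [([326.0, 188.4], 0.72, array([ 0.554, -0.232,  0.   ]))] [([303.0, 184.0, 332.0, 238.0], 0.79)]
charger [([144.3, 185.3], 0.69, array([0.559, 0.338, 0.   ])), ([102.4, 259.0], 0.67, array([0.329, 0.458, 0.   ]))] [([123.0, 155.0, 161.0, 219.0], 0.79), ([77.0, 232.0, 121.0, 295.0], 0.69)]
dock_mid [([135.6, 170.8], 0.67, array([0.586, 0.331, 0.12 ])), ([93.2, 257.8], 0.59, array([0.339, 0.439, 0.12 ])), ([147.6, 186.1], 0.29, array([0.542, 0.295, 0.12 ]))] [([122.0, 153.0, 157.0, 218.0], 0.88), ([76.0, 232.0, 114.0, 296.0], 0.58)]
parking [([219.7, 183.8], 0.94, array([0.565, 0.101, 0.   ])), ([144.5, 184.9], 0.24, array([0.56 , 0.337, 0.   ]))] [([203.0, 155.0, 238.0, 214.0], 0.81), ([189.0, 108.0, 209.0, 130.0], 0.64)]
plain_driver [([376.0, 221.5], 0.79, array([ 0.451, -0.386,  0.   ]))] [([363.0, 200.0, 387.0, 246.0], 0.58)]
scene -0.009729077409047064 [1.451 0.496 0.98 ] [-0.673 -0.367 -0.642]
driver [([
[... 731 characters left out ...]
4, 0.   ]))] [([261.0, 204.0, 296.0, 245.0], 0.96), ([333.0, 238.0, 346.0, 244.0], 0.54), ([153.0, 176.0, 161.0, 188.0], 0.27)]
plain_driver [([195.7, 173.7], 0.64, array([ 0.448, -0.388,  0.   ]))] [([189.0, 165.0, 204.0, 185.0], 0.49)]
{'time': 1.75, 'joints': array([-1.152,  0.423,  1.63 ,  0.   ,  1.089, -0.019]), 'dq': array([ 0.   ,  0.001,  0.001, -0.001,  0.   , -0.   ]), 'effort': array([  0.002, -54.456, -27.404,   0.065,   0.017,  -0.   ]), 'tool_pos': array([ 0.265, -0.566,  0.234]), 'ee_rot': array([-0.   ,  0.976,  0.217,  0.   ]), 'contact_force': array([0.508, 0.473, 0.653]), 'wrist_torque': array([-0.035, -0.044, -0.007]), 'grip_force': 0.0, 'grip_width': 0.9999927186956771}
```

View pics/scene1c.png

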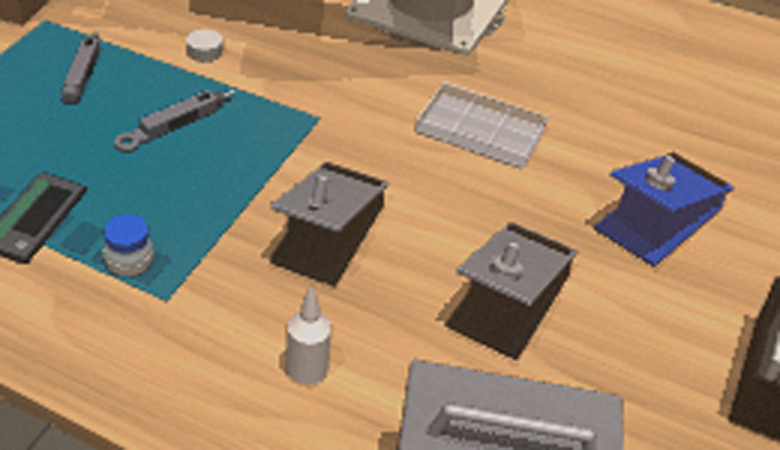

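View pics/top1.png

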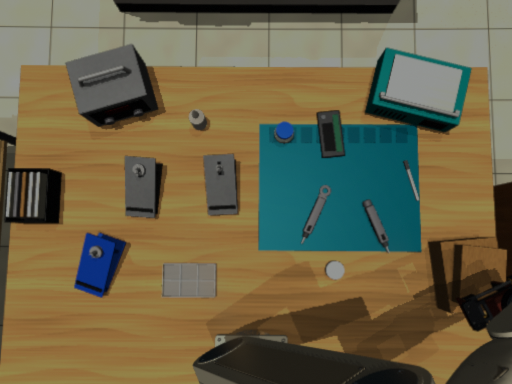

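Run:
```python
from h import *
def crop(f,x0,y0,w,h,s):
    im=cv2.resize(cv2.imread(f)[y0:y0+h,x0:x0+w],None,fx=s,fy=s,interpolation=cv2.INTER_CUBIC)
    for x in range((x0+9)//10*10,x0+w,10):
        cv2.line(im,(int((x-x0+.5)*s),0),(int((x-x0+.5)*s),6),(0,255,255),1); cv2.putText(im,str(x),(int((x-x0+.5)*s)-10,16),0,.35,(0,0,255),1)
    for y in range((y0+9)//10*10,y0+h,10):
        cv2.line(im,(0,int((y-y0+.5)*s)),(6,int((y-y0+.5)*s)),(0,255,255),1); cv2.putText(im,str(y),(8,int((y-y0+.5)*s)+4),0,.35,(0,0,255),1)
    return im
a=np.hstack([crop("pics/top1.png",118,148,50,75,8)[:600,:400],crop("pics/top1.png",292,175,50,75,8)[:600,:400]])
cv2.imwrite("pics/m1.png",a)
b=np.hstack([crop("pics/scene1.png",316,215,50,58,8),crop("pics/scene1.png",200,165,50,58,8)])
cv2.imwrite("pics/m2.png",b)
```

```text
(no output)
```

View pics/m1.png

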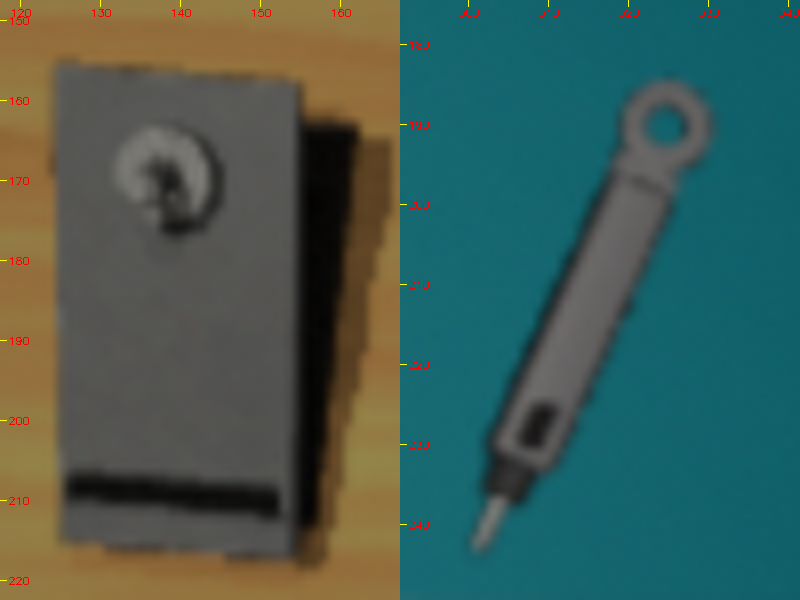

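View pics/m2.png

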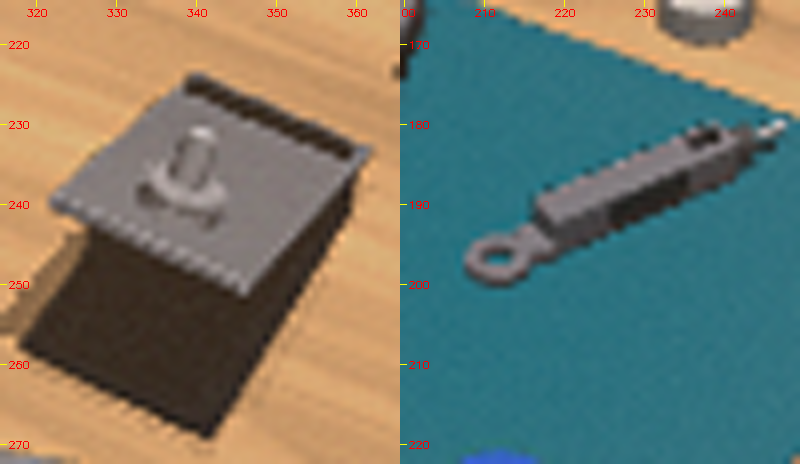

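Run:
```python
from h import *
from scipy.optimize import least_squares
np.set_printoptions(precision=4,suppress=True)
t=lambda u,v:np.array([118+u/8-.5,148+v/8-.5]); s=lambda u,v:np.array([316+u/8-.5,215+v/8-.5])
td=lambda u,v:np.array([292+(u-400)/8-.5,175+v/8-.5]); sd=lambda u,v:np.array([200+(u-400)/8-.5,165+v/8-.5])
T=[t(57,62),t(300,82),t(62,542),t(295,557)]; S=[s(52+193,295-4),s(52,200),s(370,150),s(192,75)]
for a,b in zip(T,S): print(tri([ray("top",a),ray("scene",b)]))
MT,MS=robot.camera_model("top"),robot.camera_model("scene")
c,si=np.cos(.38),np.sin(.38)
def frame(p):
    y=p[2]; Rz=R.from_euler('z',y).as_matrix(); Rd=Rz@R.from_euler('y',-.38).as_matrix()
    sl=np.array([p[0],p[1],0])+Rz@np.array([.04,0,.085]); return Rd,sl
def res(p):
    Rd,sl=frame(p); r=[]
    k=0
    for dx in (p[3],p[3]-.185):
        for dy in (.045,-.045):
            w=sl+Rd@np.array([dx,dy,0])
            r+=list(proj("top",w,MT)+p[4:6]-T[k])+list(proj("scene",w,MS)+p[6:8]-S[k]);k+=1
    return r+list(p[4:8]/3)
f=least_squares(res,[.56,.33,0,.05,0,0,0,0]); p=f.x; print("fit",p,"res",np.array(res(p)[:16]).reshape(4,4))
Rd,sl=frame(p); print("Rd",Rd,"dock_mid",sl+Rd[:,2]*.04)
print("post end scene px pred mid",proj("scene",sl+Rd[:,2]*.04,MS)+p[6:8],"seen",s(203,131))
for dx in(-.01,.01): print(dx,proj("scene",sl+Rd@np.array([dx,0,.04]),MS)+p[6:8], "collar top",proj("top",sl+Rd@np.array([dx,0,.014]),MT)+p[4:6])
print("collar seen top",t(161,165), "pred mid", proj("top",sl+Rd@np.array([0,0,.014]),MT)+p[4:6], "scene collar pred",proj("scene",sl+Rd@np.array([0,0,.014]),MS)+p[6:8])
print("eye",tri([ray("top",td(667,125)),ray("scene",sd(498,258))]),onz("top",td(667,125),.006),onz("scene",sd(498,258),.006))
a=onz("top",td(646,178),.026);b=onz("top",td(523,454),.026);e=onz("top",td(667,125),.006);bt=onz("top",td(478,548),.013)
print("body ends",a,b,np.linalg.norm(a-b),(a+b)/2,"yaw",np.arctan2(*(a-b)[1::-1]),np.arctan2(*(e-bt)[1::-1]),np.linalg.norm((e-bt)[:2]))
a=onz("scene",sd(560,195+10),.026)
```

```text
(array([0.6356, 0.3714, 0.0958]), [np.float64(0.000643089993926196), np.float64(0.0006430899939262084)])
(array([0.6286, 0.2837, 0.0956]), [np.float64(0.0005412964447829979), np.float64(0.0005412964447830352)])
(array([0.4632, 0.3839, 0.0286]), [np.float64(0.0006211770810271593), np.float64(0.0006211770810273501)])
(array([0.458 , 0.2957, 0.0285]), [np.float64(0.00014860093416059115), np.float64(0.0001486009341605186)])
fit [ 0.5697  0.3319 -0.0725  0.0238 -0.3176 -0.2063  0.0178 -0.4061] res [[-0.195   0.1086  0.4538 -0.0728]
 [ 0.0333  0.0634 -0.494  -0.2094]
 [-0.0276 -0.3125  0.2059  0.3395]
 [ 0.2246  0.1633 -0.1677 -0.0122]]
Rd [[ 0.9262  0.0724 -0.3699]
 [-0.0672  0.9974  0.0269]
 [ 0.3709  0.      0.9287]] dock_mid [0.5948 0.3301 0.1221]
post end scene px pred mid [339.7615 232.2485] seen [340.875 230.875]
-0.01 [340.7256 231.3527] collar top [138.3301 168.8567]
0.01 [338.7838 233.157 ] collar top [138.2985 162.1551]
collar seen top [137.625 168.125] pred mid [138.3146 165.5136] scene collar pred [337.4563 239.0219]
eye (array([ 0.5478, -0.2285,  0.0042]), [np.float64(0.0005037325641010048), np.float64(0.0005037325641008704)]) [ 0.5474 -0.2278  0.006 ] [ 0.5496 -0.2277  0.006 ]
body ends [ 0.5246 -0.2164  0.026 ] [ 0.4189 -0.1688  0.026 ] 0.11593762503246599 [ 0.4718 -0.1926  0.026 ] yaw -0.4226902770811474 -0.42755517540011856 0.1805309293891364
```

send_rows(
  grip=[1,1,1,1,1],
  slide=[
    [0.6,0.9,-0.2],
    [0.6,0.9,-0.2],
    [0.6,0.9,-0.2],
    [0.6,0.9,-0.2],
    [0.6,0.9,-0.2],
  ],
  dr=[
    [0,0,0.363],
    [0,0,0.363],
    [0,0,0.363],
    [0,0,0.363],
    [0,0,0.363],
  ],
)

```text
time: 2.25
tool_pos: [0.3254, -0.4756, 0.2137]
ee_rot: [0.0, 0.875, 0.484, -0.0]
contact_force: [-0.6, 0.1, 0.5]
grip_width: 1.001
grip_force: 0.0
```

send_rows(
  grip=[1,1,1,1,1],
  slide=[
    [0.6,0.9,-0.2],
    [0.6,0.9,-0.2],
    [0.6,0.9,-0.2],
    [0.6,0.9,-0.2],
    [0.6,0.9,-0.2],
  ],
  dr=[
    [0,0,0.363],
    [0,0,0.363],
    [0,0,0.363],
    [0,0,0.363],
    [0,0,0.363],
  ],
)

```text
time: 2.75
tool_pos: [0.3853, -0.386, 0.1938]
ee_rot: [0.0, 0.705, 0.709, -0.0]
contact_force: [0.5, -0.0, -0.4]
grip_width: 0.999
grip_force: 0.0
```

send_rows(
  grip=[1,1,1,1,1],
  slide=[
    [0.6,0.9,-0.2],
    [0.6,0.9,-0.2],
    [0.6,0.9,-0.2],
    [0.6,0.9,-0.2],
    [0.6,0.9,-0.2],
  ],
  dr=[
    [0,0,0.363],
    [0,0,0.363],
    [0,0,0.363],
    [0,0,0.363],
    [0,0,0.363],
  ],
)

```text
time: 3.25
tool_pos: [0.4452, -0.2963, 0.1738]
ee_rot: [0.0, 0.478, 0.878, -0.0]
contact_force: [0.7, 0.0, 0.6]
grip_width: 1.002
grip_force: 0.0
```

send_rows(
  grip=[1,1,1,1,1,1],
  slide=[
    [0.66,0.845,-0.2],
    [0.66,0.845,-0.2],
    [0.66,0.845,-0.2],
    [0.66,0.845,-0.2],
    [0.66,0.845,-0.2],
    [0.66,0.845,-0.2],
  ],
  dr=[
    [0,0,0.363],
    [0,0,0.363],
    [0,0,0.363],
    [0,0,0.363],
    [0,0,0.363],
    [0,0,0.363],
  ],
)

```text
time: 3.85
tool_pos: [0.5109, -0.2123, 0.1538]
ee_rot: [0.0, 0.214, 0.977, -0.0]
contact_force: [-0.3, -0.6, 0.6]
grip_width: 1.001
grip_force: 0.0
```

send_rows(
  grip=[1,1,1],
  slide=[
    [0,0,-0.5],
    [0,0.01,-0.9],
    [0,0.01,-1.0],
  ],
  dr=[
    [0,0,0.004],
    [0,0,0.004],
    [0,0,0.004],
  ],
)

```text
time: 4.15
tool_pos: [0.5082, -0.2102, 0.0504]
ee_rot: [-0.003, 0.21, 0.978, 0.001]
contact_force: [0.1, -0.5, 0.2]
grip_width: 1.001
grip_force: 0.0
```

send_rows(
  grip=[1,1,1,-1,-1,-1,-1,-1,-1,-1,-1],
  slide=[
    [0,0,-0.25],
    [0,0,-0.395],
    [0,0,-0.395],
    [0,0,-0.395],
    [0,0,-0.395],
    [0,0,-0.395],
    [0,0,-0.395],
    [0,0,-0.395],
    [0,0,-0.395],
    [0,0,-0.395],
    [0,0,-0.395],
  ],
  dr=[
    [0,0,0],
    [0,0,0],
    [0,0,0],
    [0,0,0],
    [0,0,0],
    [0,0,0],
    [0,0,0],
    [0,0,0],
    [0,0,0],
    [0,0,0],
    [0,0,0],
  ],
)

```text
time: 5.25
tool_pos: [0.511, -0.2105, 0.0141]
ee_rot: [-0.0, 0.207, 0.978, 0.0]
contact_force: [-0.1, -0.2, -0.7]
grip_width: 0.31
grip_force: 0.0
```

send_rows(
  grip=[-1,-1,-1,-1],
  slide=[
    [0,0,0],
    [0,0,0],
    [0,0,0],
    [0,0,0],
  ],
  dr=[
    [0,0,0],
    [0,0,0],
    [0,0,0],
    [0,0,0],
  ],
)

```text
time: 5.65
tool_pos: [0.511, -0.2105, 0.0142]
ee_rot: [-0.0, 0.207, 0.978, -0.0]
contact_force: [-0.5, -0.1, 1.0]
grip_width: 0.297
grip_force: 30.0
```

send_rows(
  grip=[-1,-1,-1,-1,-1],
  slide=[
    [0,0,0.2],
    [0,0,0.5],
    [0,0,1],
    [0,0,1],
    [0,0,1],
  ],
  dr=[
    [0,0,0],
    [0,0,0],
    [0,0,0],
    [0,0,0],
    [0,0,0],
  ],
)

```text
time: 6.15
tool_pos: [0.5115, -0.2107, 0.115]
ee_rot: [0.001, 0.207, 0.978, -0.0]
contact_force: [-0.2, -0.2, -2.5]
grip_width: 0.29
grip_force: 30.0
```

send_rows(
  grip=[-1,-1,-1,-1,-1],
  slide=[
    [0,0,0.5],
    [0,0,1],
    [0,0,1],
    [0,0,1],
    [0,0,1],
  ],
  dr=[
    [0,0,0],
    [0,0,0],
    [0,0,0],
    [0,0,0],
    [0,0,0],
  ],
)

```text
time: 6.65
tool_pos: [0.5094, -0.2099, 0.2116]
ee_rot: [-0.002, 0.207, 0.978, 0.0]
contact_force: [0.7, 0.1, -2.3]
grip_width: 0.293
grip_force: 30.0
```

```bash
cat >> h.py <<'E'
YAW=-.0725
Rd=R.from_euler('z',YAW).as_matrix()@R.from_euler('y',-.38).as_matrix()
MID=np.array([.5948,.3301,.1221])
RT=Rd@np.diag([-1,1,-1.]) # tool target
EYE_T=np.array([-.0411,0,.014])
def state():
    s=robot.sense(); q=s["ee_rot"]; return np.array(s["tool_pos"]),R.from_quat([q[1],q[2],q[3],q[0]]),s
def goto(eye_dock,eye_t=EYE_T):
    p,r,s=state(); tgt=MID+Rd@np.array(eye_dock)-RT@eye_t
    d=(tgt-p)*10; w=(R.from_matrix(RT)*r.inv()).as_rotvec()/(np.pi/2)
    return tgt,d,w
E
python3 - <<'E'
from h import *
np.set_printoptions(precision=4,suppress=True)
print(goto([-.0085,0,.03]))
E
```

```text
(array([0.5326, 0.3346, 0.1446]), array([ 0.2314,  5.4448, -0.6702]), array([-0.0596, -0.2386,  0.2164]))
```

send_rows(
  grip=[-1,-1,-1],
  slide=[
    [0.04,0.4,0.4],
    [0.04,0.8,0.4],
    [0.05,1,0.4],
  ],
  dr=[
    [0,0,0],
    [0,0,0],
    [0,0,0],
  ],
)

```text
time: 6.95
tool_pos: [0.5151, -0.1081, 0.2528]
ee_rot: [-0.001, 0.207, 0.978, 0.0]
contact_force: [0.2, -1.0, -1.7]
grip_width: 0.288
grip_force: 30.0
```

send_rows(
  grip=[-1,-1,-1],
  slide=[
    [0.04,0.4,0],
    [0.04,0.8,0],
    [0.05,1,0],
  ],
  dr=[
    [-0.02,-0.08,0.072],
    [-0.02,-0.08,0.072],
    [-0.02,-0.08,0.072],
  ],
)

```text
time: 7.25
tool_pos: [0.5183, -0.0081, 0.2514]
ee_rot: [0.062, 0.15, 0.987, -0.002]
contact_force: [-0.2, -0.4, -2.7]
grip_width: 0.292
grip_force: 30.0
```

send_rows(
  grip=[-1,-1,-1],
  slide=[
    [0.04,0.4,0],
    [0.04,0.8,0],
    [0.05,1,0],
  ],
  dr=[
    [-0.02,-0.08,0.072],
    [-0.02,-0.08,0.072],
    [-0.02,-0.08,0.072],
  ],
)

```text
time: 7.55
tool_pos: [0.5233, 0.0916, 0.2512]
ee_rot: [0.126, 0.093, 0.988, -0.005]
contact_force: [0.5, -0.6, -2.3]
grip_width: 0.298
grip_force: 30.0
```

send_rows(
  grip=[-1,-1,-1],
  slide=[
    [0.04,0.4,0],
    [0.04,0.8,0],
    [0.05,1,0],
  ],
  dr=[
    [-0.02,-0.08,0.072],
    [-0.02,-0.08,0.072],
    [-0.02,-0.08,0.072],
  ],
)

```text
time: 7.85
tool_pos: [0.5286, 0.1913, 0.251]
ee_rot: [0.19, 0.034, 0.981, -0.008]
contact_force: [0.2, 0.0, -2.1]
grip_width: 0.296
grip_force: 30.0
```

send_rows(
  grip=[-1,-1,-1,-1,-1],
  slide=[
    [0.04,0.4,0],
    [0.04,0.8,0],
    [0.05,1,0],
    [0.03,1,0],
    [0.03,1,0],
  ],
  dr=[
    [0,0,0],
    [0,0,0],
    [0,0,0],
    [0,0,0],
    [0,0,0],
  ],
)

```text
time: 8.35
tool_pos: [0.5325, 0.2887, 0.2515]
ee_rot: [0.19, 0.035, 0.981, -0.008]
contact_force: [-0.3, 0.5, -2.5]
grip_width: 0.288
grip_force: 30.0
```

Run:
```python
from h import *
np.set_printoptions(precision=4,suppress=True)
p,r,s=state(); print(s["joints"],p,s["contact_force"],s["wrist_torque"])
print(goto([-.0085,0,.02]))
```

```text
[ 0.592   0.2682  1.8724 -0.3571  0.7281 -0.6719] [0.5325 0.2887 0.2515] [-0.3204  0.5043 -2.4521] [0.0338 0.1152 0.0487]
(array([0.5363, 0.3344, 0.1353]), array([ 0.0383,  0.4563, -1.1621]), array([ 0.0022,  0.0016, -0.0002]))
```

send_rows(
  grip=[-1,-1,-1,-1],
  slide=[
    [0.04,0.46,0],
    [0.04,0.46,-0.4],
    [0.04,0.46,-0.8],
    [0.04,0.46,-1],
  ],
  dr=[
    [0,0,0],
    [0,0,0],
    [0,0,0],
    [0,0,0],
  ],
)

```text
time: 8.75
tool_pos: [0.5358, 0.3325, 0.1498]
ee_rot: [0.189, 0.036, 0.981, -0.009]
contact_force: [0.3, -0.4, -1.9]
grip_width: 0.295
grip_force: 30.0
```

send_rows(
  grip=[-1,-1,-1],
  slide=[
    [0,0,-0.16],
    [0,0,-0.16],
    [0,0,-0.16],
  ],
  dr=[
    [0,0,0],
    [0,0,0],
    [0,0,0],
  ],
)

```text
time: 9.05
tool_pos: [0.5384, 0.3349, 0.1385]
ee_rot: [0.192, 0.036, 0.981, -0.007]
contact_force: [0.9, 0.4, -1.2]
grip_width: 0.297
grip_force: 30.0
```

```bash
cat >> h.py <<'E'
def crop(im,x0,y0,w,h,s):
    im=cv2.resize(im[y0:y0+h,x0:x0+w],None,fx=s,fy=s,interpolation=cv2.INTER_CUBIC)
    for x in range((x0+9)//10*10,x0+w,10):
        cv2.line(im,(int((x-x0+.5)*s),0),(int((x-x0+.5)*s),6),(0,255,255),1); cv2.putText(im,str(x),(int((x-x0+.5)*s)-10,16),0,.35,(0,0,255),1)
    for y in range((y0+9)//10*10,y0+h,10):
        cv2.line(im,(0,int((y-y0+.5)*s)),(6,int((y-y0+.5)*s)),(0,255,255),1); cv2.putText(im,str(y),(8,int((y-y0+.5)*s)+4),0,.35,(0,0,255),1)
    return im
def duo(name):
    cv2.imwrite(name,np.hstack([crop(robot.capture("scene"),310,195,50,65,8),crop(robot.capture("top"),112,145,50,65,8)]))
E
python3 - <<'E'
from h import *
np.set_printoptions(precision=4,suppress=True)
duo("pics/a1.png")
p,r,s=state(); e=p+r.apply(EYE_T); print(p,"eye",e,"dock",Rd.T@(e-MID),s["contact_force"])
for c in("scene","top"): print(c,"eye pred top rim",proj(c,e+Rd[:,2]*.008),"bottom",proj(c,e),robot.place_of("eye",c)[:2])
E
```

```text
[0.5389 0.3357 0.1397] eye [0.5821 0.3325 0.1423] dock [-0.0044  0.0015  0.0235] [-0.0924  0.2209 -0.6788]
scene eye pred top rim [343.4275 224.1252] bottom [342.7008 226.2558] [{'pixel': [339.9, 226.5], 'conf': 0.68}, {'pixel': [159.0, 184.8], 'conf': 0.2}]
top eye pred top rim [131.7897 171.5326] bottom [132.7083 170.8988] [{'pixel': [134.4, 172.9], 'conf': 0.89}, {'pixel': [133.2, 201.2], 'conf': 0.41}]
```

View pics/a1.png

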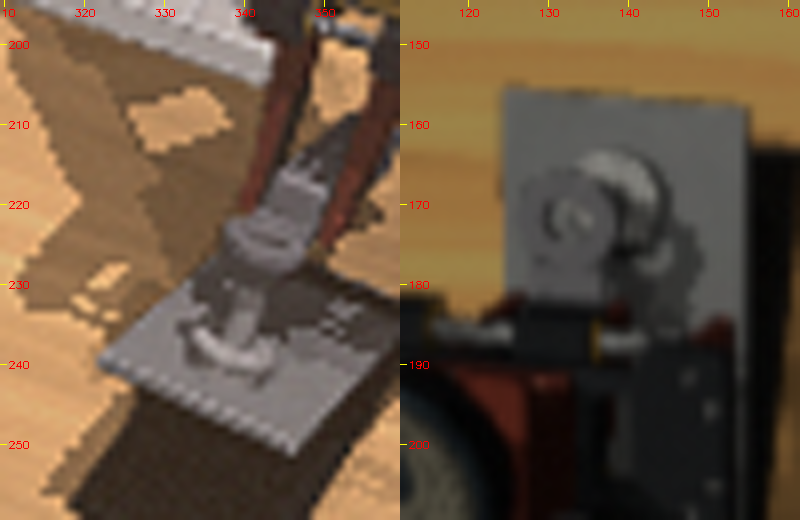

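send_rows(
  grip=[-1,-1,-1,-1],
  slide=[
    [0,0,0],
    [0,0,0],
    [0,0,0],
    [0,0,0],
  ],
  dr=[
    [0,0,0],
    [0,0,0],
    [0,0,0],
    [0,0,0],
  ],
)

```text
time: 9.65
tool_pos: [0.538, 0.3355, 0.1383]
ee_rot: [0.192, 0.036, 0.981, -0.007]
contact_force: [0.4, 0.7, -2.2]
grip_width: 0.295
grip_force: 30.0
```

Run:
```python
from h import *
np.set_printoptions(precision=4,suppress=True)
p,r,s=state(); e=p+r.apply(EYE_T); print(p,"eye",e,"dock",Rd.T@(e-MID),s["contact_force"],s["wrist_torque"],(R.from_matrix(RT)*r.inv()).as_rotvec(),s["dq"])
```

```text
[0.538  0.3355 0.1383] eye [0.5812 0.3324 0.1408] dock [-0.0058  0.0013  0.0225] [ 0.381   0.6512 -2.1716] [ 0.1562  0.0656 -0.0042] [0.0005 0.0068 0.0004] [0.0002 0.0022 0.0011 0.0008 0.0002 0.0014]
```

Run:
```python
from h import *
np.set_printoptions(precision=4,suppress=True)
p,r,s=state(); e=p+r.apply(EYE_T+[0,0,-.004])
b={"top":np.array([-.3176,-.2063]),"scene":np.array([.0178,-.4061])}
obs={"scene":np.array([342.25,224.9]),"top":np.array([133.0,171.4])}
x,q=tri([ray(c,obs[c]-b[c]) for c in obs]); print("eye obs (dock)",Rd.T@(x-MID),q,"model",Rd.T@(e-MID))
for c in obs: print(c,"eye model",proj(c,e)+b[c],"obs",obs[c])
# post: fit dx,dy from scene tip, scene collar, top collar
from scipy.optimize import least_squares
O=[("scene",.0,(340.9,230.9)),("scene",-.026,(339,238.25)),("top",-.026,(137.6,168.1))]
f=lambda d:np.concatenate([proj(c,MID+Rd@np.array([d[0],d[1],z]))+b[c]-np.array(o) for c,z,o in O])
g=least_squares(f,[0,0]);print("post dx dy",g.x,f(g.x))
im=cv2.imread("pics/top1.png")
print("post tip top pred",proj("top",MID+Rd@np.array([-.0085,0,0]))+b["top"])
```

```text
eye obs (dock) [-0.0057 -0.001   0.0255] [np.float64(0.00019708169510920052), np.float64(0.0001970816951092941)] model [-0.0058  0.0013  0.0265]
scene eye model [343.0643 224.9085] obs [342.25 224.9 ]
top eye model [132.1275 171.4215] obs [133.  171.4]
post dx dy [-0.0088  0.0016] [ 0.1334  0.7701 -0.2689  0.1603  0.2019  0.2894]
post tip top pred [135.5535 170.3016]
```

send_rows(
  grip=[-1,-1,-1,-1,-1],
  slide=[
    [-0.026,0.022,-0.011],
    [0.007,0.02,-0.09],
    [0.04,0.017,-0.178],
    [0.04,0.017,-0.178],
    [0.04,0.017,-0.178],
  ],
  dr=[
    [0,0.004,0],
    [0,0.004,0],
    [0,0.004,0],
    [0,0.004,0],
    [0,0.004,0],
  ],
)

```text
time: 10.15
tool_pos: [0.5418, 0.3368, 0.1196]
ee_rot: [0.188, 0.036, 0.981, -0.008]
contact_force: [-0.6, -0.3, -3.2]
grip_width: 0.292
grip_force: 30.0
```

send_rows(
  grip=[-1,-1,-1,-1],
  slide=[
    [0.007,0,-0.019],
    [0.015,-0.001,-0.037],
    [0.022,-0.002,-0.056],
    [0.022,-0.002,-0.056],
  ],
  dr=[
    [0,0,0],
    [0,0,0],
    [0,0,0],
    [0,0,0],
  ],
)

```text
time: 10.55
tool_pos: [0.5442, 0.3367, 0.1146]
ee_rot: [0.189, 0.036, 0.981, -0.007]
contact_force: [1.3, -2.2, -1.9]
grip_width: 0.293
grip_force: 30.0
```

```bash
cat >> h.py <<'E'
def rep():
    np.set_printoptions(precision=4,suppress=True)
    p,r,s=state(); e=p+r.apply(EYE_T); print("t",s["time"],"dock",Rd.T@(e-MID)*1000,"F dock",Rd.T@s["contact_force"],"T",Rd.T@s["wrist_torque"],"rot",Rd.T@(R.from_matrix(RT)*r.inv()).as_rotvec(),s["grip_width"])
E
python3 - <<'E'
from h import *
rep(); duo("pics/a2.png")
E
```

```text
t 10.55 dock [-8.9487  2.8537 -2.0804] F dock [ 0.6467 -2.1224 -2.2814] T [-0.3791 -0.1032 -0.1076] rot [0.0012 0.0003 0.0005] 0.2925582472584234
```

send_rows(
  grip=[-1,-1,-1,-1],
  slide=[
    [0,-0.01,0],
    [0.006,-0.01,-0.019],
    [0.011,-0.011,-0.028],
    [0.011,-0.011,-0.028],
  ],
  dr=[
    [0,0,0],
    [0,0,0],
    [0,0,0],
    [0,0,0],
  ],
)

```text
time: 11.05
tool_pos: [0.5453, 0.3361, 0.1119]
ee_rot: [0.189, 0.036, 0.981, -0.007]
contact_force: [-0.4, 0.6, -2.0]
grip_width: 0.297
grip_force: 30.0
```

Run:
```python
from h import *
rep()
```

```text
t 11.05 dock [-8.9605  2.363  -5.015 ] F dock [-1.1297  0.5394 -1.7106] T [ 0.0147  0.0775 -0.0349] rot [0.0004 0.0004 0.0002] 0.29741135997368545
```

View pics/a2.png

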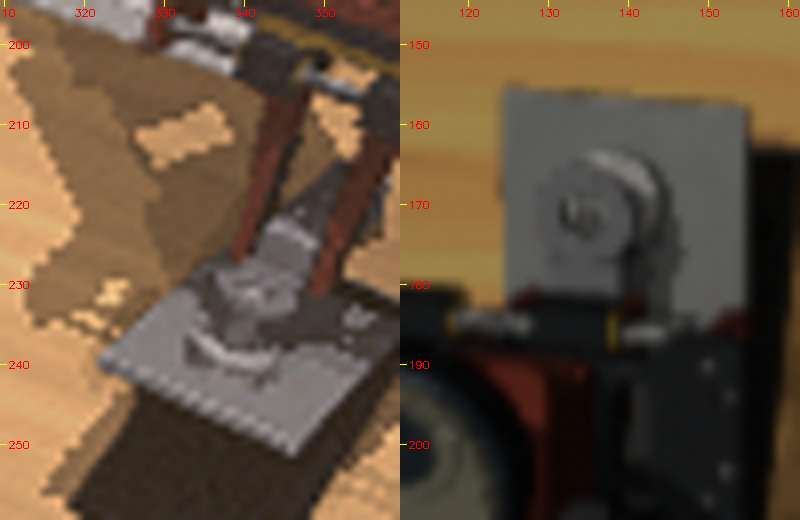

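send_rows(
  grip=[-1,-1,-1,-1,-1,-1],
  slide=[
    [0.007,0,-0.019],
    [0.015,-0.001,-0.037],
    [0.022,-0.002,-0.056],
    [0.03,-0.002,-0.074],
    [0.037,-0.003,-0.093],
    [0.037,-0.003,-0.093],
  ],
  dr=[
    [0,0,0],
    [0,0,0],
    [0,0,0],
    [0,0,0],
    [0,0,0],
    [0,0,0],
  ],
)

```text
time: 11.65
tool_pos: [0.5489, 0.3354, 0.1023]
ee_rot: [0.189, 0.036, 0.981, -0.007]
contact_force: [0.1, 0.3, -0.6]
grip_width: 0.293
grip_force: 30.0
```

Run:
```python
from h import *
rep(); duo("pics/a3.png")
```

```text
t 11.65 dock [ -9.0816   1.9753 -15.2691] F dock [-0.1517  0.2773 -0.5645] T [0.0405 0.097  0.0049] rot [0.001  0.0001 0.0004] 0.2927603068560366
```

send_rows(
  grip=[-1,-1,-1,-1,-1,-1],
  slide=[
    [0.007,0,-0.019],
    [0.015,-0.001,-0.037],
    [0.022,-0.002,-0.056],
    [0.03,-0.002,-0.074],
    [0.037,-0.003,-0.093],
    [0.037,-0.003,-0.093],
  ],
  dr=[
    [0,0,0],
    [0,0,0],
    [0,0,0],
    [0,0,0],
    [0,0,0],
    [0,0,0],
  ],
)

```text
time: 12.35
tool_pos: [0.5527, 0.3353, 0.0933]
ee_rot: [0.189, 0.036, 0.981, -0.007]
contact_force: [-1.1, 0.6, 0.7]
grip_width: 0.294
grip_force: 30.0
```

Run:
```python
from h import *
rep()
```

```text
t 12.35 dock [ -8.8971   2.0935 -24.9919] F dock [-0.7375  0.535   1.1001] T [-0.0329  0.1531 -0.0676] rot [0.0007 0.0005 0.0003] 0.2941904289920213
```

View pics/a3.png

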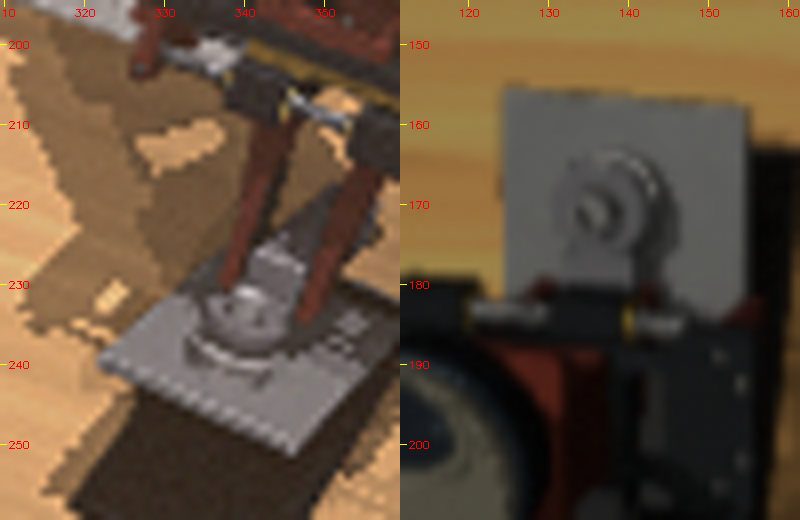

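send_rows(
  grip=[-1,-1,-1,-1,-1,-1],
  slide=[
    [0.004,0,-0.009],
    [0.007,0,-0.019],
    [0.011,-0.001,-0.028],
    [0.015,-0.001,-0.037],
    [0.015,-0.001,-0.037],
    [0.015,-0.001,-0.037],
  ],
  dr=[
    [0,0,0],
    [0,0,0],
    [0,0,0],
    [0,0,0],
    [0,0,0],
    [0,0,0],
  ],
)

```text
time: 12.95
tool_pos: [0.5542, 0.3352, 0.0907]
ee_rot: [0.189, 0.036, 0.981, -0.007]
contact_force: [-8.2, -1.9, 12.2]
grip_width: 0.292
grip_force: 30.0
```

Run:
```python
from h import *
rep()
```

```text
t 12.95 dock [ -8.4672   2.0845 -27.9766] F dock [-2.9234 -2.4919 14.299 ] T [-0.387   0.7347 -0.0624] rot [0.0007 0.0011 0.0009] 0.2916759710663066
```

send_rows(
  grip=[-1,-1,-1,-1,-1],
  slide=[
    [0.004,0,-0.009],
    [0.007,0,-0.019],
    [0.011,-0.001,-0.028],
    [0.011,-0.001,-0.028],
    [0.011,-0.001,-0.028],
  ],
  dr=[
    [0,0,0],
    [0,0,0],
    [0,0,0],
    [0,0,0],
    [0,0,0],
  ],
)

```text
time: 13.45
tool_pos: [0.5551, 0.3352, 0.09]
ee_rot: [0.19, 0.036, 0.981, -0.007]
contact_force: [-20.2, -5.4, 33.5]
grip_width: 0.291
grip_force: 30.0
```

Run:
```python
from h import *
rep()
```

```text
t 13.45 dock [ -7.9268   2.1332 -28.8735] F dock [-5.9568 -6.8132 38.4145] T [-1.1652  1.0359 -0.0106] rot [0.0007 0.0026 0.0009] 0.29082654114991435
```

send_rows(
  grip=[-1,-1,-1,0.2,0.2,0.2,0.2,0.2,0.2],
  slide=[
    [-0.006,0,0.014],
    [-0.011,0.001,0.028],
    [-0.011,0.001,0.028],
    [-0.011,0.001,0.028],
    [-0.011,0.001,0.028],
    [-0.011,0.001,0.028],
    [-0.011,0.001,0.028],
    [-0.011,0.001,0.028],
    [-0.011,0.001,0.028],
  ],
  dr=[
    [0,0,0],
    [0,0,0],
    [0,0,0],
    [0,0,0],
    [0,0,0],
    [0,0,0],
    [0,0,0],
    [0,0,0],
    [0,0,0],
  ],
)

```text
time: 14.35
tool_pos: [0.5542, 0.3351, 0.0896]
ee_rot: [0.189, 0.036, 0.981, -0.007]
contact_force: [0.9, -0.4, -0.7]
grip_width: 0.596
grip_force: 0.0
```

send_rows(
  grip=[0.2,0.2,0.2,0.2,0.2],
  slide=[
    [-0.074,0.005,0.186],
    [-0.148,0.01,0.371],
    [-0.222,0.016,0.557],
    [-0.3,0.021,0.743],
    [-0.3,0.021,0.743],
  ],
  dr=[
    [0,0,0],
    [0,0,0],
    [0,0,0],
    [0,0,0],
    [0,0,0],
  ],
)

```text
time: 14.85
tool_pos: [0.5247, 0.3383, 0.1664]
ee_rot: [0.19, 0.036, 0.981, -0.006]
contact_force: [0.2, 0.4, 0.4]
grip_width: 0.601
grip_force: 0.0
```

Run:
```python
from h import *
rep(); duo("pics/a4.png")
print(robot.place_of("eye","scene"),robot.place_of("eye","top"),robot.place_of("driver","scene"))
b={"top":np.array([-.3176,-.2063]),"scene":np.array([.0178,-.4061])}
for z in(-20,-26,-34): print(z,[proj(c,MID+Rd@np.array([-.0085,.0,z/1000+.008]))+b[c] for c in b])
```

```text
t 14.85 dock [-7.9277  3.0775 53.4578] F dock [0.3169 0.3893 0.2967] T [0.1015 0.0945 0.0066] rot [-0.0021  0.0034  0.0008] 0.6013012279434604
[{'pixel': [338.6, 238.8], 'conf': 0.44}] [{'pixel': [138.3, 166.7], 'conf': 0.7}] [{'pixel': [340.9, 228.3], 'conf': 0.49}]
-20 [array([136.8512, 169.3887]), array([339.51  , 234.6264])]
-26 [array([137.4908, 168.9388]), array([338.9803, 236.1797])]
-34 [array([138.3339, 168.3456]), array([338.277 , 238.2421])]
```

View pics/a4.png

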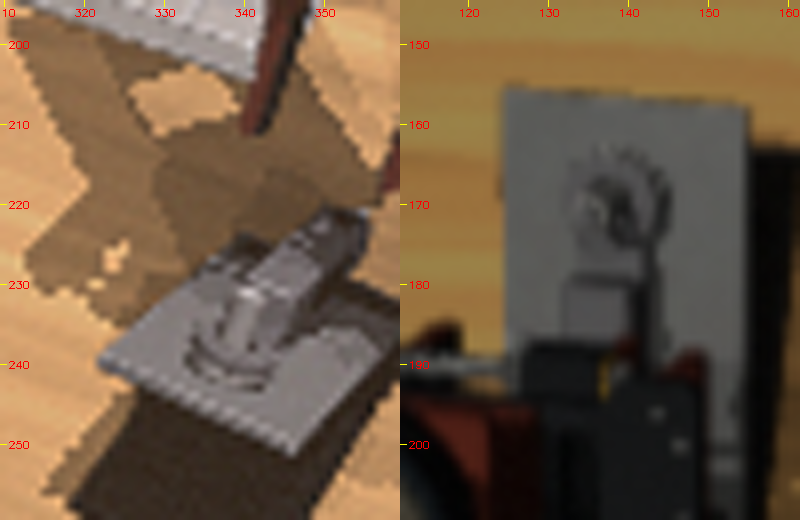

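```bash
cat >> h.py <<'E'
TIP=np.array([0,0,robot.tips_ahead])
def rept():
    np.set_printoptions(precision=4,suppress=True)
    p,r,s=state(); e=p+r.apply(TIP); print("t",s["time"],"tip dock",Rd.T@(e-MID)*1000,"F dock",Rd.T@s["contact_force"],"T",Rd.T@s["wrist_torque"],s["grip_width"]*88)
E
python3 - <<'E'
from h import *
rept(); print(goto([-.007,.0008,.015],TIP))
E
```

```text
t 15.1 tip dock [-50.8999   1.6129  53.1819] F dock [ 1.0798 -0.1366  0.2523] T [ 0.0713  0.0445 -0.0148] 52.94033227026968
(array([0.5788, 0.3321, 0.1436]), array([ 0.5472, -0.0481, -0.1918]), array([ 0.001 , -0.0005,  0.0005]))
```

send_rows(
  grip=[-0.5,-0.5,-0.5,-0.5,-0.5,-0.5,-0.5],
  slide=[
    [0.3,-0.02,0],
    [0.547,-0.048,-0.1],
    [0.547,-0.048,-0.192],
    [0.547,-0.048,-0.192],
    [0.547,-0.048,-0.192],
    [0.547,-0.048,-0.192],
    [0.547,-0.048,-0.192],
  ],
  dr=[
    [0,0,0],
    [0,0,0],
    [0,0,0],
    [0,0,0],
    [0,0,0],
    [0,0,0],
    [0,0,0],
  ],
)

```text
time: 15.8
tool_pos: [0.5784, 0.3328, 0.1451]
ee_rot: [0.189, 0.036, 0.981, -0.007]
contact_force: [0.7, 0.1, -0.4]
grip_width: 0.248
grip_force: 0.0
```

Run:
```python
from h import *
rept(); print(goto([-.007,.0008,-.010],TIP)[1])
im=[crop(robot.capture("scene"),310,195,50,65,8),crop(robot.capture("top"),112,145,50,65,8)]
cv2.imwrite("pics/a5.png",np.hstack(im))
```

```text
t 15.8 tip dock [-6.7943  1.4846 16.5362] F dock [ 0.4783  0.1702 -0.5754] T [ 0.0601  0.0583 -0.0243] 21.848342651851624
[ 0.0958 -0.0139 -0.2472]
```

View pics/a5.png

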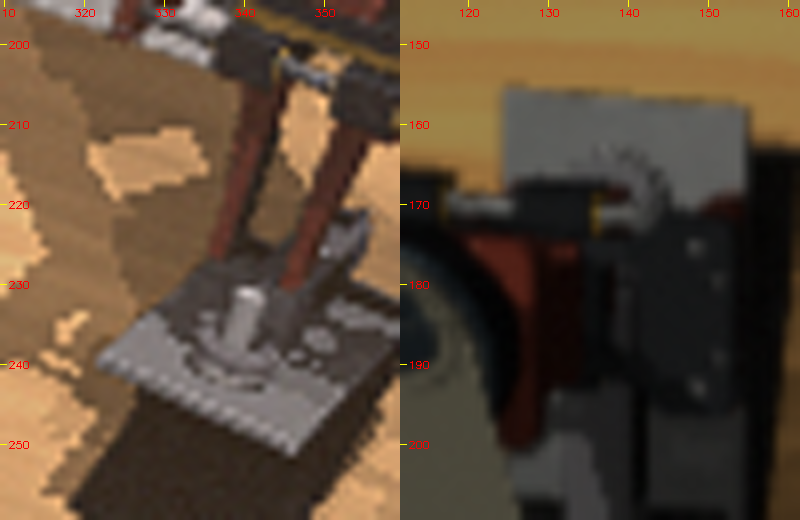

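send_rows(
  grip=[-0.5,-0.5,-0.5,-0.5,-0.5,-0.5],
  slide=[
    [0.03,-0.01,-0.08],
    [0.06,-0.01,-0.15],
    [0.075,-0.011,-0.2],
    [0.096,-0.014,-0.247],
    [0.096,-0.014,-0.247],
    [0.096,-0.014,-0.247],
  ],
  dr=[
    [0,0,0],
    [0,0,0],
    [0,0,0],
    [0,0,0],
    [0,0,0],
    [0,0,0],
  ],
)

```text
time: 16.5
tool_pos: [0.5885, 0.331, 0.1198]
ee_rot: [0.189, 0.036, 0.981, -0.007]
contact_force: [-0.1, -0.3, -0.1]
grip_width: 0.252
grip_force: 0.0
```

Run:
```python
from h import *
rept(); print(goto([-.007,.0008,-.018],TIP)[1])
```

```text
t 16.5 tip dock [ -6.7444   0.3877 -10.794 ] F dock [-0.1003 -0.2993 -0.0542] T [ 0.0658  0.0524 -0.0381] 22.16550155108243
[ 0.0246  0.0022 -0.0679]
```

Now feel for the ring's top: 2 mm per row, 8 mm.

send_rows(
  grip=[-0.5,-0.5,-0.5,-0.5,-0.5],
  slide=[
    [0.007,0,-0.019],
    [0.015,-0.001,-0.037],
    [0.022,-0.001,-0.056],
    [0.028,-0.001,-0.07],
    [0.028,-0.001,-0.07],
  ],
  dr=[
    [0,0,0],
    [0,0,0],
    [0,0,0],
    [0,0,0],
    [0,0,0],
  ],
)

```text
time: 17.0
tool_pos: [0.5912, 0.3309, 0.1128]
ee_rot: [0.189, 0.036, 0.981, -0.007]
contact_force: [-0.9, -0.1, -1.6]
grip_width: 0.249
grip_force: 0.0
```

Run:
```python
from h import *
rept()
```

```text
t 17.0 tip dock [ -6.7802   0.5318 -18.2653] F dock [-1.4092 -0.1384 -1.1115] T [ 0.075   0.0115 -0.0295] 21.93404415783042
```

send_rows(
  grip=[-0.5,-0.5,-0.5,-0.5],
  slide=[
    [0.007,0,-0.019],
    [0.011,-0.001,-0.028],
    [0.011,-0.001,-0.028],
    [0.011,-0.001,-0.028],
  ],
  dr=[
    [0,0,0],
    [0,0,0],
    [0,0,0],
    [0,0,0],
  ],
)

```text
time: 17.4
tool_pos: [0.5921, 0.3311, 0.1115]
ee_rot: [0.189, 0.036, 0.981, -0.007]
contact_force: [-8.1, -1.1, 11.2]
grip_width: 0.253
grip_force: 7.2
```

Run:
```python
from h import *
rept()
```

```text
t 17.4 tip dock [ -6.4655   0.7749 -19.8055] F dock [-3.3153 -1.7022 13.3941] T [-0.1863  0.6392 -0.0378] 22.2681431397769
```

send_rows(
  grip=[-0.5,-0.5,-0.5,-0.5],
  slide=[
    [0.004,0,-0.009],
    [0.006,0,-0.014],
    [0.006,0,-0.014],
    [0.006,0,-0.014],
  ],
  dr=[
    [0,0,0],
    [0,0,0],
    [0,0,0],
    [0,0,0],
  ],
)

```text
time: 17.8
tool_pos: [0.5923, 0.3311, 0.1113]
ee_rot: [0.189, 0.036, 0.981, -0.007]
contact_force: [-17.0, -2.7, 25.0]
grip_width: 0.251
grip_force: 14.5
```

Run:
```python
from h import *
rept()
```

```text
t 17.8 tip dock [ -6.397    0.844  -20.0448] F dock [-6.2572 -3.9398 29.4122] T [-0.5984  1.2505 -0.0013] 22.1289434068255
```

send_rows(
  grip=[-0.5,-0.5,-0.5,-0.5,-0.5],
  slide=[
    [-0.004,0,0],
    [-0.004,0,0],
    [-0.004,0,0],
    [-0.004,0,0],
    [-0.004,0,0],
  ],
  dr=[
    [0,0,0],
    [0,0,0],
    [0,0,0],
    [0,0,0],
    [0,0,0],
  ],
)

```text
time: 18.3
tool_pos: [0.5922, 0.3311, 0.1114]
ee_rot: [0.19, 0.036, 0.981, -0.007]
contact_force: [-14.3, -2.8, 23.8]
grip_width: 0.253
grip_force: 13.4
```

Run:
```python
from h import *
rept()
b={"top":np.array([-.3176,-.2063]),"scene":np.array([.0178,-.4061])}
im=robot.capture("scene"); cv2.imwrite("pics/full2.png",im)
c=cv2.resize(im[205:260,315:365],None,fx=10,fy=10,interpolation=cv2.INTER_CUBIC)
def dot(pt,col):
    q=proj("scene",MID+Rd@np.array(pt))+b["scene"]; return (q-[315,205]+.5)*10
def circ(r,z,col):
    q=np.array([dot([-.0087+r*np.cos(a),.0008+r*np.sin(a),z],0) for a in np.linspace(0,6.3,60)]); cv2.polylines(c,[q.astype(int)],True,col,1)
d=c.copy()
circ(.018,-.018,(0,255,0)); circ(.018,-.026,(0,0,255)); circ(.007,0,(255,255,0))
cv2.imwrite("pics/a6.png",np.hstack([d[:, :400],c[:, :400]]))
```

```text
t 18.3 tip dock [ -6.398    0.8509 -19.9993] F dock [-4.1933 -3.8716 27.3441] T [-0.6075  0.9219  0.01  ] 22.272860129647544
```

View pics/a6.png

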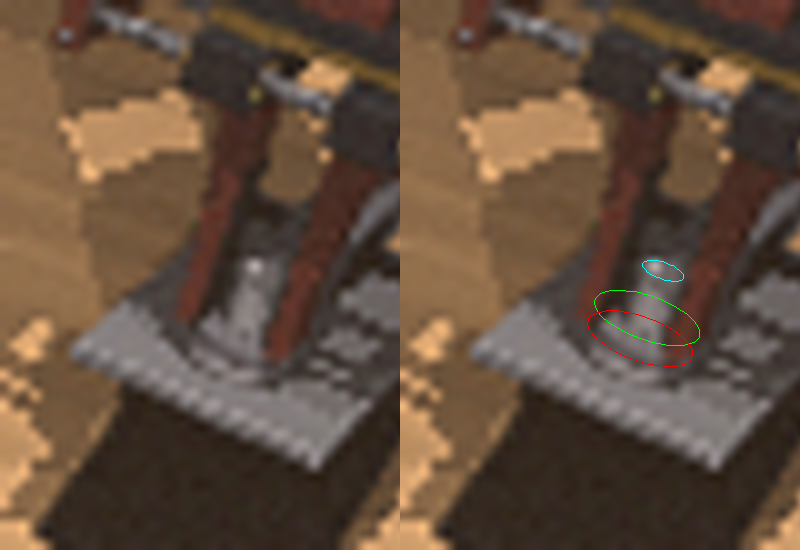

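send_rows(
  grip=[-0.5,-0.5,-0.5,-1,-1,-1,-1],
  slide=[
    [-0.04,0.003,0.1],
    [-0.08,0.005,0.19],
    [-0.125,0.008,0.26],
    [-0.13,0.008,0.26],
    [-0.13,0.008,0.26],
    [-0.13,0.008,0.26],
    [-0.13,0.008,0.26],
  ],
  dr=[
    [0,0,0],
    [0,0,0],
    [0,0,0],
    [0,0,0],
    [0,0,0],
    [0,0,0],
    [0,0,0],
  ],
)

```text
time: 19.05
tool_pos: [0.5797, 0.3318, 0.1348]
ee_rot: [0.189, 0.036, 0.981, -0.007]
contact_force: [-1.3, 0.4, 2.9]
grip_width: 0.005
grip_force: 1.7
```

Run:
```python
from h import *
rept(); print(robot.tips_ahead)
```

```text
t 19.05 tip dock [-9.4002  0.5711  6.4013] F dock [-0.0963  0.2849  3.199 ] T [ 0.1127  0.1584 -0.0189] 0.4072902991331482
0.011
```

send_rows(
  grip=[-1,-1,-1],
  slide=[
    [0.004,0,-0.009],
    [0.004,0,-0.009],
    [0.004,0,-0.009],
  ],
  dr=[
    [0,0,0],
    [0,0,0],
    [0,0,0],
  ],
)

```text
time: 19.35
tool_pos: [0.5798, 0.3318, 0.1346]
ee_rot: [0.189, 0.036, 0.981, -0.007]
contact_force: [-7.8, -1.0, 10.4]
grip_width: 0.007
grip_force: 6.0
```

Run:
```python
from h import *
rept()
```

```text
t 19.35 tip dock [-9.3288  0.5721  6.1684] F dock [-3.2903 -1.5887 12.5031] T [-0.0845  0.4378  0.024 ] 0.6291125886490786
```

send_rows(
  grip=[-1,-1,-1,-1,-1],
  slide=[
    [-0.037,0.003,0.093],
    [-0.15,0.01,0.37],
    [-0.3,0.02,0.75],
    [-0.37,0.03,0.93],
    [-0.37,0.03,0.93],
  ],
  dr=[
    [0,0,0],
    [0,0,0],
    [0,0,0],
    [0,0,0],
    [0,0,0],
  ],
)

```text
time: 19.85
tool_pos: [0.5435, 0.3357, 0.2302]
ee_rot: [0.191, 0.036, 0.981, -0.006]
contact_force: [0.0, 0.7, 0.0]
grip_width: 0.005
grip_force: 0.0
```

send_rows(
  grip=[-1,-1,-1,-1],
  slide=[
    [-0.3,0,0.5],
    [-0.6,0,0.5],
    [-0.8,0,0.5],
    [-0.8,0,0.5],
  ],
  dr=[
    [0,0,0],
    [0,0,0],
    [0,0,0],
    [0,0,0],
  ],
)

```text
time: 20.25
tool_pos: [0.461, 0.3342, 0.2759]
ee_rot: [0.188, 0.035, 0.981, -0.008]
contact_force: [0.6, 0.3, -0.3]
grip_width: 0.008
grip_force: 0.0
```

Run:
```python
from h import *
rept()
for c in("scene","top"):
    robot.capture(c); print(c,robot.place_of("eye",c)[:2],robot.find_in("driver",c)[:2],robot.place_of("driver",c)[:2])
x=MID+Rd@np.array([-.0087,.0008,-.034]); print([proj(c,x) for c in("scene","top")],[proj(c,MID+Rd@np.array([-.0937,0,-.034])) for c in("scene","top")])
```

```text
t 20.25 tip dock [-67.1373  -5.6674 181.4661] F dock [ 0.4267  0.3116 -0.4639] T [ 0.0351  0.0334 -0.0492] 0.6646353920699154
scene [{'pixel': [337.4, 239.6], 'conf': 0.61}, {'pixel': [344.7, 232.8], 'conf': 0.29}] [{'box': [332.5, 219.2, 356.2, 238.5], 'conf': 0.68}, {'box': [189.0, 163.0, 200.9, 186.0], 'conf': 0.2}] [{'pixel': [343.8, 232.0], 'conf': 0.52}]
top [{'pixel': [138.2, 169.5], 'conf': 0.95}, {'pixel': [220.3, 183.5], 'conf': 0.25}] [{'box': [129.2, 166.0, 144.4, 220.6], 'conf': 0.71}] [{'pixel': [139.7, 197.3], 'conf': 0.58}, {'pixel': [146.4, 186.7], 'conf': 0.24}]
[array([337.7978, 240.7809]), array([139.213 , 168.0108])] [array([345.3678, 233.1112]), array([139.582 , 195.7013])]
```

Eye detections match the hung, fully-in position, so I'm handing in.

```bash
python3 -c "
from rig import robot
print(robot.close_job())"
```

```text
the job is handed in; nothing more can be done
None
```

The driver is hanging by its eye on the collared charger's post and is released. The collar measures fully in: by touch, the top of the eye sits 26 mm below the post's end, as it should. I handed the job in at about 20 s, but it returned no verdict.

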